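# Brace the square jar in the slide rule drawer and unscrew its tight cap

## Task

Take the loose walnut divider from its stand and stand it on edge in the drawer, fully down in the pair of grooves right beside the square jar, and let it go there so that the jar cannot spin. Then unscrew the jar's tight cap anticlockwise, stop turning when the thread lets go (well before a quarter turn) and lift the cap straight up, leaving the jar standing and the other things where they are. Finish while still holding the cap: level, still and centred over the jar, its rim a couple of centimetres above the mouth.

Things in the scene. Friction and masses are not known exactly. Their poses are not given: they have to be found in the camera images.
- drawer: Fixed walnut drawer, brass latch on its -x front. Origin on the bench below the middle of the jar-side groove pair, z up. Outside x -102..92, y -104..73 mm, walls 46 high (front 50); inside x -72..72, y -94..63, floor at z 8. Upright grooves in front and back walls, 14 wide, 14 deep, open on top, down to the floor, bottoms 172 apart: the wanted pair at y 0 by the jar, another at y -46.
- groove (a point): Point on the drawer's inner floor midway between the two grooves beside the jar (drawer frame 0, 0, 8 mm); axes as the drawer. The divider's origin ends here when it is home.
- stand: Low wooden stand, fixed, 192 x 50 mm, its rails 28 mm high, with one slot along its x, 12 mm wide, 172 mm long, slot floor 10 mm above the bench; origin on the bench at its centre.
- divider: Loose walnut board 160 (x) x 8 (y) x 48 (z) mm, 70 g, same either way round; starts on its long edge in the stand, upper 30 mm clear. Origin: centre of its lower long edge. Home, its top is 56 mm above the bench. The jar fills drawer x -69..-3 mm beside the groove, so grip the board across its thickness about 30 mm from its middle, on the end away from the drawer's front: free on both sides.
- jar: Amber glass jar, loose, 0.3-0.5 kg, 54 mm square and 44 high, then a round neck hidden in the cap, to 72 mm. Origin: centre of its underside, z up. Stands on the drawer floor at about drawer (-36, 34) mm, between the y 0 groove pair and the side wall, sides nearly parallel to the drawer's. Unbraced it spins with the cap; braced by the divider it turns up to 0.15 rad before it jams.
- cap: Ribbed round aluminium twist-off cap, 56 mm diameter (grip across it), 29 tall, 50 g; origin: centre of its lower rim, z up. Screwed on, rim 56 and top 85 mm above the bench. Two inner lugs under ledges of the neck come clear about 45 degrees anticlockwise (from above) relative to the jar; then it lifts straight off. 0.08 rad of play first; 0.25 N m all the way; no rise as it turns.
- thread (a joint): How far the thread is unscrewed, relative to the jar, rad: 0 at the start (tight), growing anticlockwise seen from above; the cap is held below about 0.7 and free from about 0.8; must not exceed 1.57. It keeps its value once the cap is lifted off.
- slide_rule: Bystander: ivory pocket slide rule, 125 x 30 x 8 mm, lying in the drawer's wide bay along its far wall; origin under its centre.
- cursor_frame: Bystander: clear cursor frame with steel edges, 28 x 42 x 8 mm, lying in the drawer's wide bay near the groove; origin under its centre.
- compass: Bystander: chrome drafting compass lying on the bench, 140 mm long, 52 mm wide, 10 mm high; origin between its legs.
- protractor: Bystander: green half-round protractor, 110 mm, 4 mm thick, flat on the bench; origin at the middle of its straight edge.
- magnifier: Bystander: brass-framed magnifier, 115 mm long, 9 mm high, flat on the bench; origin under the lens centre.
- eraser: Bystander: white eraser, 45 x 20 x 12 mm, on the bench; origin under its centre.
- pencil: Bystander: yellow pencil, 140 mm long, 7 mm thick, on the bench; origin under its middle.
Not all that is in view belongs to the job. What is shaped like the jar but blue or turquoise is not meant. Several things have the shape of the cap; the one meant has the colours described above.

How it is judged:
On the way, in this order (a step that is already met when the one before it is completed fails the run):
1. the divider stands home in the grooves beside the jar, let go, the cap still tight (z of divider in the frame of drawer between 0.004 and 0.013 m and y of divider in the frame of drawer between -0.004 and 0.004 m and x of divider in the frame of drawer between -0.008 and 0.008 m and angle between divider's own z axis and vertical below 0.15 rad and angle between the x axis of divider and the x axis of drawer, either way round below 0.08 rad and contact force between the fingers and divider below 0.1 N and value of joint thread below 0.2 rad), for 0.3 s.
2. the cap has been unscrewed until free, on the braced jar (z of divider in the frame of drawer between 0.004 and 0.013 m and y of divider in the frame of drawer between -0.004 and 0.004 m and x of divider in the frame of drawer between -0.008 and 0.008 m and angle between divider's own z axis and vertical below 0.15 rad and angle between the x axis of divider and the x axis of drawer, either way round below 0.08 rad and angle between jar's own z axis and vertical below 0.1 rad and z of jar in the frame of drawer below 0.014 m and angle between the x axis of jar and the x axis of drawer, either way round below 0.3 rad and value of joint thread above 0.68 rad and z of cap in the frame of jar below 0.06 m), for 0.1 s.
At the end, for the whole second after the job is handed in: Divider home beside the jar (4 mm across, 8 mm along); jar upright on the drawer floor, turned under 0.3 rad; thread 0.68 to 1.57 rad; fingers hold the cap still, level within 0.2 rad, within 25 mm of the jar axis, rim 76 to 125 mm above the jar underside, touching nothing else (z of divider in the frame of drawer between 0.004 and 0.013 m and y of divider in the frame of drawer between -0.004 and 0.004 m and x of divider in the frame of drawer between -0.008 and 0.008 m and angle between divider's own z axis and vertical below 0.15 rad and angle between the x axis of divider and the x axis of drawer, either way round below 0.08 rad and angle between jar's own z axis and vertical below 0.1 rad and z of jar in the frame of drawer below 0.014 m and angle between the x axis of jar and the x axis of drawer, either way round below 0.3 rad and value of joint thread between 0.68 and 1.57 rad and z of cap in the frame of jar between 0.076 and 0.125 m and horizontal distance between cap and jar below 0.025 m and angle between cap's own z axis and vertical below 0.2 rad and contact force between the fingers and cap above 1 N and contact force between each of cap, the fingers and jar below 0.1 N and contact force between cap and drawer below 0.1 N and contact force between each of cap, the fingers and divider below 0.1 N and linear speed of each of cap, jar below 0.03 m/s); the arm keeps its last pose, push and grip.
It fails at once if the jar spun in the drawer (angle between the x axis of jar and the x axis of drawer, either way round above 0.4 rad).
It fails at once if the jar was lifted or tipped (z of jar in the frame of drawer above 0.03 m or angle between jar's own z axis and vertical above 0.3 rad).
It fails at once if the cap was turned past a quarter turn (value of joint thread above 1.57 rad).
It fails at once if a bystander was shoved away (distance of any of slide_rule, cursor_frame, compass, protractor, magnifier, eraser, pencil from where it was at the start of the episode above 0.03 m).
It also fails if it takes over 64 s, if anything falls off the work surface, if the arm or the gripper's body presses on something with over 40 N, if the wrist force passes 120 N, or if a joint passes its speed limit or range.

## Robot

A 6-joint arm with a two-finger parallel gripper is mounted at the origin on the work surface. World frame = base frame: x ahead of the robot, y to its left, z up, the work surface at z = 0. Lengths are in m, angles in rad, forces in N, time in s.
With the tool pointing down it reaches from about 0.25 to 0.725 m from the base axis. Payload 4 kg.
Tool frame: the origin (TCP) lies between the finger pads; the fingertips stand 8 mm ahead of it and the grasp point (between the pads) lies 11 mm behind it (bot.tip_reach is the distance from the TCP to the fingertips, in m); z points along the fingers, y is the line along which they close (so a half turn about z gives the same grasp; the last joint's range is limited). The gripper opens to 85 mm and grips with 20 to 120 N. Pads are 22 mm wide; open, the fingers measure 114 mm over their backs; the gripper's body (76 mm by 85 mm) begins 54 mm behind the grasp point. The pads swing forward as they close: fully open they stand 13 mm farther back than shut.
Start: joints at [-1.179, 0.241, 0.005, 1.335, 0, 1.571], TCP at [0.191, -0.462, 0.239] pointing down, gripper open.
Joint ranges: [-2.72, 2.72], [-1.05, 1.87], [-1.09, 1.28], [-1.99, 2.15], [-1.42, 1.44], [-3.14, 3.14]. Speed limits (rad/s): [2.79, 2.79, 3.14, 3.14, 3.14, 3.14].

## Interface

Orientations are given as a unit quaternion [x, y, z, w].
In Python, from workcell import bot gives the robot as it stands.
- The arm moves only by the tool move_arm, never from a script. Its argument "deltas" is a list of rows, each a list of 7 numbers: the opening, from 0 (shut) to 1 (fully open), then the shift along the tool's x, y, z in mm, then the turn, a rotation vector about the tool's x, y, z in degrees. In form: [[gripper, tx, ty, tz, ax, ay, az], ...]. A call has 1 to 10 rows; each row shifts and turns the commanded pose from where the row before left it, along the tool's axes as they then stand; what a row does not reach is not made up. A row lasts 1/12 s, in which the tool goes at most 41.7 mm and 7.16 degrees, less where a joint would pass 70% of its speed; a pose out of reach is approached as far as the arm can. A call is refused whole if a number of a shift passes 41.7 or a number of a turn 7.16, either way. A call with a gripper value outside its range is refused whole. The fingers move at their own pace and stop on an object; the grip force is fixed at half the most. Time passes only in rows, so rows that do not move let the fingers close. It gives the time, the measured TCP pose, the force, the opening and the grip force at its end, in the units of the state.
- bot.get_obs(): the state, without advancing time (a new reading comes with each control period).
- bot.camera(name): name is "scene" or "top" or "wrist"; returns the picture (420x560x3 uint8, blue, green, red); there is no depth.
- bot.calibration(name): a dict with "K" (3x3 intrinsics, pixels), "position" and "orientation" of the camera in the world. Camera axes: x right, y down, z forward; pixel columns grow to the right and rows downward; lengths in m; the calibration is good to about 2 mm. A picture is of the moment at which its call begins: read the wrist's pose just before it. calibration takes no time and is no camera call; for the wrist camera it gives the pose at the moment of the call.
- bot.job_done(): hands the job in; it is judged then, once.
Trained networks look in the newest picture that a camera, given by its name, has taken for a name from the list of things; names that differ only in an ending like _2 or _b are one class to them, and where a whole thing is asked for, a point or a joint stands for the part that bears it (a point fixed in the world has none). Each returns a list of dicts, best first, with "conf" (0 to 1); they miss things now and then, are a little off and sometimes report something else, mostly with a low value. They report only what shows in the picture. A call takes as long as a camera call. They do not tell look-alikes from the thing itself.
- bot.outline_of(query, camera): "pixels" (420x560 bool, what is visible of it) and "rect" ([left, top, width, height] in pixels, round what is visible of it).
The state is a dict: "clock": time; "joint_pos": joint angles; "joint_vel": joint speeds; "tau": joint torques, N m; "eef_pos": TCP position; "tool_rot": TCP orientation; "ft_force": force on the tool from outside, world axes, zero at the start; "ft_torque": the same for the moment, N m; "grip_width": finger opening in m; "grasp_force": force on a finger pad.
Only numpy, scipy, OpenCV 4.12 (cv2) and the standard library are available. Lean on these libraries where they do the work, as an engineer would, in place of code of your own. Each camera call takes 0.05 s, during which the arm holds its last target. There are 200 camera calls.

## Working session

There is one attempt and no reset: what is moved stays moved. The work goes in short steps, Python scripts to look and compute and a tool call to move; the robot and the scene stay as the last step left them, time stands still between calls to the robot, and variables do not carry over. Pictures are saved under pics/ and viewed, at most 11 in all, crops included, and the job is handed in when it is done.

Besides the shell and the picture viewer there is one more tool, called after "Request:" in YAML: its name, and indented under it one key for each argument. move_arm: Moves the arm, as the interface text tells. Its arguments: {"type":"object","properties":{"deltas":{"type":"array","items":{"type":"array","items":{"type":"number"}}}},"required":["deltas"]}

```bash
ls; mkdir -p pics
cat > h.py <<'E'
import numpy as np, cv2
from scipy.spatial.transform import Rotation as R
from workcell import bot
def ray(cal,u,v):
    K=np.array(cal["K"]);d=R.from_quat(cal["orientation"]).apply(np.linalg.inv(K)@[u,v,1]);return np.array(cal["position"]),d
def at_z(cal,u,v,z):
    p,d=ray(cal,u,v);return p+d*(z-p[2])/d[2]
def proj(cal,X):
    X=np.atleast_2d(X);c=R.from_quat(cal["orientation"]).inv().apply(X-np.array(cal["position"]));q=c@np.array(cal["K"]).T;return q[:,:2]/q[:,2:]
E
python3 - <<'E'
from h import *
s=bot.camera("scene");t=bot.camera("top")
cv2.imwrite("pics/s.png",s);cv2.imwrite("pics/t.png",t)
for n in("scene","top"):
    c=bot.calibration(n);print(n,np.round(c["position"],3),np.round(c["orientation"],3),np.round(c["K"],0).tolist())
    for q in("drawer","stand","divider","jar","cap"):
        for r in bot.outline_of(q,n):
            m=r["pixels"];v,u=np.nonzero(m);
            print(q,round(r["conf"],2),r["rect"],u.mean().round(1),v.mean().round(1),cv2.minAreaRect(np.c_[u,v].astype(np.float32)))
print(bot.get_obs())
E
```

```text
pics
scene [ 1.25  -0.551  1.072] [ 0.845  0.397 -0.156 -0.322] [[463.0, 0.0, 268.0], [0.0, 463.0, 209.0], [0.0, 0.0, 1.0]]
drawer 0.8 [279.9, 159.2, 79.6, 64.3] 317.9 193.4 ((318.53521728515625, 188.59622192382812), (59.887184143066406, 67.99240112304688), 62.78388977050781)
stand 0.75 [222.9, 219.2, 41.1, 51.1] 243.0 248.2 ((242.0135040283203, 243.91891479492188), (61.4950065612793, 18.01838493347168), 54.46232223510742)
divider 0.61 [227.2, 214.7, 27.6, 43.5] 242.5 237.1 ((242.57691955566406, 237.11537170410156), (51.864471435546875, 6.379053115844727), 56.3099365234375)
jar 0.94 [339.2, 148.4, 23.2, 26.5] 352.3 161.6 ((353.0, 161.0), (16.71257972717285, 23.76900291442871), 21.801410675048828)
jar 0.91 [280.1, 139.3, 17.9, 20.1] 290.3 148.6 ((290.5731506347656, 148.34146118164062), (16.012571334838867, 20.87156105041504), 6.340191841125488)
jar 0.83 [313.6, 172.1, 19.0, 17.6] 322.6 178.6 ((322.539794921875, 178.56100463867188), (21.785608291625977, 15.193273544311523), 11.888657569885254)
jar 0.42 [277.9, 159.9, 79.7, 65.1] 317.5 193.0 ((317.0000305175781, 190.00001525878906), (73
[... 1679 characters left out ...]
int_pos': array([-1.17903496e+00,  2.40595895e-01,  5.00946331e-03,  1.33520615e+00,
        9.68380245e-06,  1.57079144e+00]), 'joint_vel': array([ 8.95320532e-04, -3.51452762e-04, -1.07582158e-03,  2.11591809e-03,
        4.91215762e-04,  2.32108020e-05]), 'tau': array([-2.81982448e-04, -3.71973825e+01,  2.52570498e+01,  1.36198614e-03,
       -1.55010656e-05,  4.88622646e-06]), 'eef_pos': array([ 0.19091173, -0.46211938,  0.23931214]), 'tool_rot': array([9.80876166e-01, 1.94632850e-01, 5.11358388e-06, 8.93479547e-07]), 'ft_force': array([0.41142669, 0.07247131, 0.46574363]), 'ft_torque': array([ 0.01402863, -0.01694292,  0.00250761]), 'grasp_force': 0.0, 'grip_width': 0.08552932125798651}
```

Run:
```python
from h import *
s=cv2.imread("pics/s.png");t=cv2.imread("pics/t.png")
a=cv2.resize(t[170:290,150:350],None,fx=4,fy=4,interpolation=3)
cv2.imwrite("pics/c1.png",a)
b=cv2.resize(s[120:270,210:380],None,fx=4,fy=4,interpolation=3);cv2.imwrite("pics/c2.png",b)
```

```text
(no output)
```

View pics/c1.png

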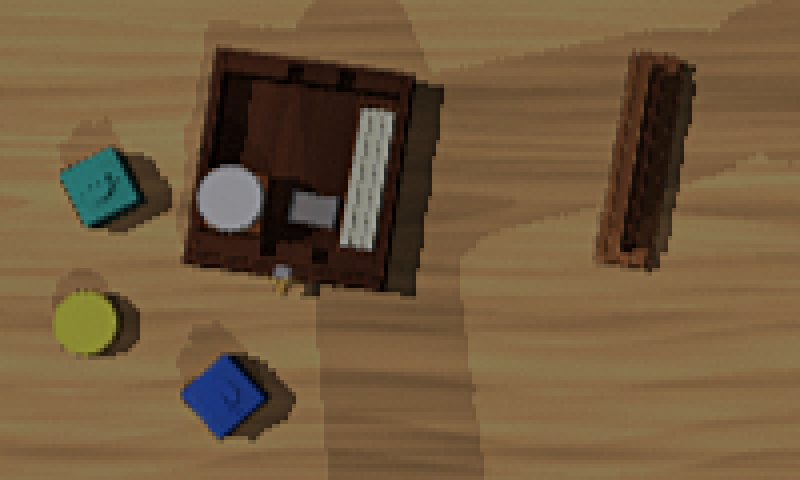

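View pics/c2.png

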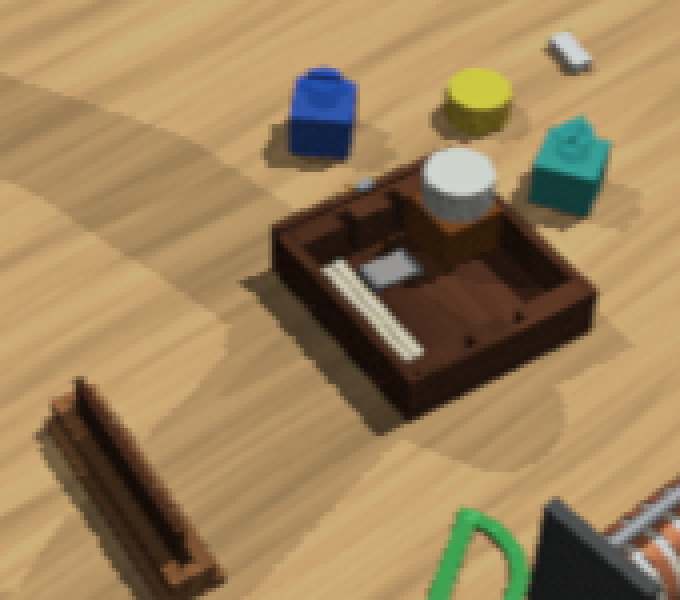

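Top crop: silver cap at px (207.6,219) on the amber jar in the drawer (the one meant). The yellow cap (172,250) is a colour decoy, the turquoise (177,217) and blue (206,268) jars are decoys. Brass latch at (220,239), stand with divider at (309,209). The scene crop confirms the silver cap sits on the amber jar.

Run:
```python
from h import *
c=bot.calibration("top")
f=lambda x,y,z:at_z(c,150+x/4,170+y/4,z).round(4)
print("stand",at_z(c,309.4,209.2,.025).round(3), "ends",f(662,58,.03),f(628,262,.03))
P=[f(218,48,.046),f(414,75,.046),f(386,290,.046),f(184,262,.05)];print("corners bl br fr fl",P)
print("cap",at_z(c,207.6,219,.085).round(3))
p0=bot.camera("wrist"); cw=bot.calibration("wrist");o=bot.get_obs()
T=R.from_quat(o["tool_rot"]);print("cam in tool",T.inv().apply(np.array(cw["position"])-o["eef_pos"]).round(4),(T.inv()*R.from_quat(cw["orientation"])).as_matrix().round(3),np.round(cw["K"],0).tolist(),T.as_matrix().round(2))
```

```text
stand [ 0.566 -0.091  0.025] ends [ 0.6549 -0.1133  0.03  ] [ 0.4722 -0.0818  0.03  ]
corners bl br fr fl [array([0.6604, 0.2824, 0.046 ]), array([0.6367, 0.1083, 0.046 ]), array([0.4465, 0.1315, 0.046 ]), array([0.4705, 0.3081, 0.05  ])]
cap [0.526 0.264 0.085]
cam in tool [ 0.0801  0.0006 -0.1344] [[-0.    -0.949 -0.315]
 [ 1.    -0.     0.001]
 [-0.001 -0.315  0.949]] [[293.0, 0.0, 278.0], [0.0, 293.0, 211.0], [0.0, 0.0, 1.0]] [[ 0.92  0.38  0.  ]
 [ 0.38 -0.92 -0.  ]
 [ 0.    0.   -1.  ]]
```

Request:
move_arm:
  deltas:
    - [1,20,-8,0,0,0,0]
    - [1,36,-14,5,0,0,0]
    - [1,36,-14,6,0,0,0]
    - [1,36,-14,6,0,0,0]
    - [1,36,-14,6,0,0,0]
    - [1,36,-14,6,0,0,0]
    - [1,36,-14,6,0,0,0]
    - [1,36,-14,6,0,0,0]
    - [1,36,-14,6,0,0,0]
    - [1,36,-14,6,0,0,0]

```text
clock: 1.48
eef_pos: [0.4589, -0.2054, 0.1862]
tool_rot: [0.981, 0.195, 0.0, 0.0]
ft_force: [0.8, -1.1, 0.1]
grip_width: 0.0853
grasp_force: 0.0
```

Request:
move_arm:
  deltas:
    - [1,36,-14,6,0,0,0]
    - [1,36,-14,6,0,0,0]
    - [1,36,-14,6,0,0,0]
    - [1,30,-12,6,0,0,0]
    - [1,15,-6,2,0,0,0]
    - [1,0,0,0,0,0,6.5]
    - [1,0,0,0,0,0,6.5]
    - [1,0,0,0,0,0,6.5]
    - [1,0,0,0,0,0,6.5]
    - [1,0,0,0,0,0,6.2]

```text
clock: 2.32
eef_pos: [0.5759, -0.0953, 0.1602]
tool_rot: [0.997, -0.083, 0.0, -0.001]
ft_force: [0.5, -0.1, 0.3]
grip_width: 0.0856
grasp_force: 0.0
```

Request:
move_arm:
  deltas:
    - [1,0,0,0,0,0,0]
    - [1,0,0,0,0,0,0]

```text
clock: 2.48
eef_pos: [0.5757, -0.096, 0.1602]
tool_rot: [0.997, -0.083, 0.0, -0.001]
ft_force: [-0.2, -0.2, -0.0]
grip_width: 0.0855
grasp_force: 0.0
```

Run:
```python
from h import *
o=bot.get_obs();c=bot.calibration("wrist");im=bot.camera("wrist")
np.save("w1.npy",c,allow_pickle=True);cv2.imwrite("pics/w1.png",im)
print(o["clock"],o["eef_pos"].round(4),np.degrees(R.from_quat(o["tool_rot"]).as_matrix()[:,0:1].T).round(1)/57.3,o["joint_pos"].round(2))
for q in("stand","divider"):
  for r in bot.outline_of(q,"wrist"):
    v,u=np.nonzero(r["pixels"]);rc=cv2.minAreaRect(np.c_[u,v].astype(np.float32));print(q,r["conf"],rc)
t=bot.camera("top")
```

```text
2.4833 [ 0.5757 -0.096   0.1602] [[ 0.98603839 -0.16579407 -0.        ]] [-0.17  0.45  0.09  1.22  0.    3.14]
stand 0.87 ((277.5, 205.5), (189.0, 53.0), 90.0)
divider 0.91 ((276.323486328125, 217.50381469726562), (10.611031532287598, 175.08203125), 0.6740368604660034)
```

View pics/w1.png

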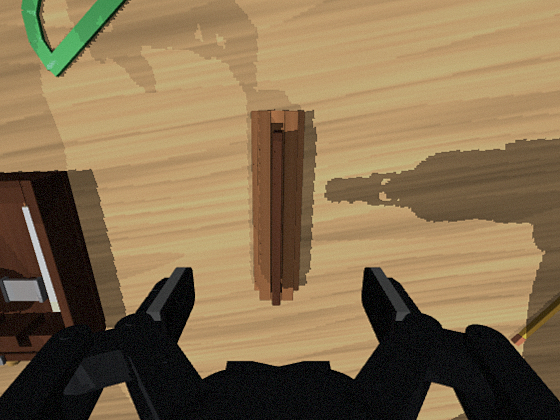

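Wrist view: stand at cols 251–304, divider's top edge about (277, 130–304); drawer at the left edge. Joint 6 is at its limit in this orientation, so I'll use the half-turned grasp.

Run:
```python
from h import *
c=np.load("w1.npy",allow_pickle=True).item()
im=cv2.imread("pics/w1.png")
for r in (160,200,240,280): print(r,im[r,264:292].sum(1).tolist())
a=at_z(c,278,130,.058);b=at_z(c,276.3,304,.058);print(a,b,np.linalg.norm(a-b),(a+b)/2,np.degrees(np.arctan2(*(a-b)[1::-1])))
m=bot.outline_of("divider","top")
ct=bot.calibration("top")
for r in m: v,u=np.nonzero(r["pixels"]);print(r["conf"],u.mean(),v.mean(),cv2.minAreaRect(np.c_[u,v].astype(np.float32)))
print(proj(ct,[a,b]))
```

```text
160 [285, 277, 244, 262, 261, 259, 143, 105, 142, 164, 168, 183, 161, 159, 175, 167, 190, 141, 143, 96, 109, 154, 170, 147, 142, 163, 172, 181]
200 [264, 268, 263, 264, 258, 286, 143, 137, 165, 173, 172, 161, 164, 175, 176, 162, 178, 119, 124, 79, 148, 152, 165, 166, 161, 149, 173, 174]
240 [265, 270, 251, 260, 260, 279, 150, 98, 152, 154, 160, 167, 167, 172, 191, 173, 140, 110, 69, 141, 153, 166, 168, 167, 173, 185, 173, 175]
280 [316, 288, 311, 263, 258, 281, 139, 70, 158, 151, 160, 166, 157, 158, 149, 176, 148, 223, 165, 167, 150, 166, 184, 165, 165, 166, 154, 177]
[ 0.64336325 -0.10843015  0.058     ] [ 0.48594667 -0.08043832  0.058     ] 0.15988596333743466 [ 0.56465496 -0.09443423  0.058     ] -10.082949109132231
[[314.86611226 186.54079501]
 [307.17483276 231.18523983]]
```

Request:
move_arm:
  deltas:
    - [1,0,0,0,0,0,-5]
    - [1,0,0,0,0,0,-7]
    - [1,0,0,0,0,0,-7]
    - [1,0,0,0,0,0,-7]
    - [1,0,0,0,0,0,-7]
    - [1,0,0,0,0,0,-7]
    - [1,0,0,0,0,0,-7]
    - [1,0,0,0,0,0,-7]
    - [1,0,0,0,0,0,-7]
    - [1,0,0,0,0,0,-7]

```text
clock: 3.57
eef_pos: [0.5757, -0.0959, 0.1603]
tool_rot: [0.871, 0.491, 0.001, -0.001]
ft_force: [0.2, 0.4, 0.4]
grip_width: 0.0856
grasp_force: 0.0
```

Request:
move_arm:
  deltas:
    - [1,0,0,0,0,0,-7]
    - [1,0,0,0,0,0,-7]
    - [1,0,0,0,0,0,-7]
    - [1,0,0,0,0,0,-7]
    - [1,0,0,0,0,0,-7]
    - [1,0,0,0,0,0,-7]
    - [1,0,0,0,0,0,-7]
    - [1,0,0,0,0,0,-7]
    - [1,0,0,0,0,0,-7]
    - [1,0,0,0,0,0,-7]

```text
clock: 4.4
eef_pos: [0.5757, -0.0959, 0.1603]
tool_rot: [0.432, 0.902, 0.001, -0.0]
ft_force: [0.2, -0.6, 0.9]
grip_width: 0.0857
grasp_force: 0.0
```

Request:
move_arm:
  deltas:
    - [1,0,0,0,0,0,-7]
    - [1,0,0,0,0,0,-7]
    - [1,0,0,0,0,0,-7]
    - [1,0,0,0,0,0,-7]
    - [1,0,0,0,0,0,-7]
    - [1,0,0,0,0,0,-7]
    - [1,0,0,0,0,0,0]
    - [1,0,0,0,0,0,0]

```text
clock: 5.07
eef_pos: [0.5757, -0.0959, 0.1603]
tool_rot: [0.084, 0.996, 0.001, 0.0]
ft_force: [-0.1, 0.8, 0.0]
grip_width: 0.0852
grasp_force: 0.0
```

Run:
```python
from h import *
c=bot.calibration("wrist");im=bot.camera("wrist");o=bot.get_obs();cv2.imwrite("pics/w2.png",im);np.save("w2.npy",c,allow_pickle=True)
for r in bot.outline_of("divider","wrist"):
    v,u=np.nonzero(r["pixels"]);rc=cv2.minAreaRect(np.c_[u,v].astype(np.float32));print(r["conf"],r["rect"],rc)
    for q in(v.min()+15,v.max()-15):
        k=u[v==q];print(q,k.min(),k.max())
    for z in(.053,.058,.063):
        e=[at_z(c,u[v==q].mean(),q,z) for q in(v.min(),v.max())];print(z,e[0][:2].round(4),e[1][:2].round(4),np.linalg.norm(e[0]-e[1]))
print(o["eef_pos"],o["joint_pos"].round(2))
```

```text
0.6 [274.5, 100.3, 7.9, 182.4] ((278.7893981933594, 192.00379943847656), (9.867568016052246, 182.05003356933594), 0.7538482546806335)
116 275 283
268 275 281
0.053 [ 0.486 -0.081] [ 0.6453 -0.1075] 0.16147214617363512
0.058 [ 0.4862 -0.081 ] [ 0.6422 -0.107 ] 0.1581325110534742
0.063 [ 0.4864 -0.0811] [ 0.6391 -0.1065] 0.1547928759333133
[ 0.5756845  -0.0959294   0.16031703] [-0.17  0.45  0.09  1.22  0.    0.  ]
```

View pics/w2.png

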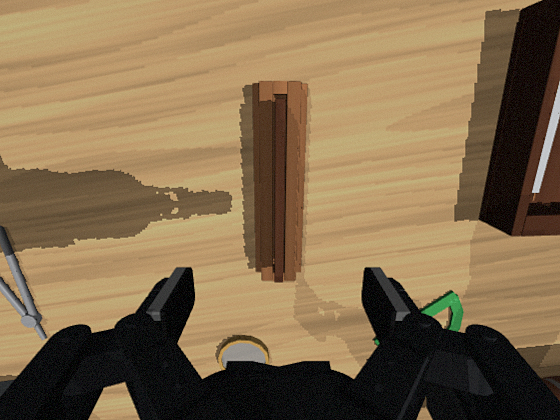

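Both views agree: the divider's centre is (0.5645, -0.0945), yaw about -10°, top at about 57–58 mm.

Request:
move_arm:
  deltas:
    - [1,-10,-0.5,8,0,0,0]
    - [1,-9,0,20,0,0,0]
    - [1,0,0,25,0,0,0]
    - [1,0,0,25,0,0,0]
    - [1,0,0,20,0,0,0]
    - [1,0,0,14,0,0,0]
    - [1,0,0,6,0,0,0]
    - [1,0,0,0,0,0,0]
    - [0,0,0,0,0,0,0]
    - [0,0,0,0,0,0,0]

```text
clock: 6.0
eef_pos: [0.5956, -0.0995, 0.0434]
tool_rot: [0.083, 0.997, 0.001, 0.001]
ft_force: [-0.1, -0.7, 1.0]
grip_width: 0.0639
grasp_force: 0.0
```

Request:
move_arm:
  deltas:
    - [0,0,0,0,0,0,0]
    - [0,0,0,0,0,0,0]
    - [0,0,0,0,0,0,0]
    - [0,0,0,0,0,0,0]
    - [0,0,0,0,0,0,0]
    - [0,0,0,0,0,0,0]

```text
clock: 6.5
eef_pos: [0.5948, -0.0993, 0.0429]
tool_rot: [0.083, 0.997, 0.001, 0.001]
ft_force: [0.1, 0.5, 2.9]
grip_width: 0.0064
grasp_force: 58.9
```

Request:
move_arm:
  deltas:
    - [0,0,0,-8,0,0,0]
    - [0,0,0,-20,0,0,0]
    - [0,0,0,-30,0,0,0]
    - [0,0,0,-35,0,0,0]
    - [0,0,0,-30,0,0,0]
    - [0,0,0,-24,0,0,0]
    - [0,0,0,-10,0,0,0]
    - [0,4,18,0,0,0,0]
    - [0,6,27,0,0,0,0]
    - [0,8,35,0,0,0,0]

```text
clock: 7.33
eef_pos: [0.5894, -0.0189, 0.1989]
tool_rot: [0.085, 0.996, 0.001, -0.0]
ft_force: [0.1, 0.8, -0.7]
grip_width: 0.0067
grasp_force: 58.6
```

Request:
move_arm:
  deltas:
    - [0,8,35,0,0,0,0]
    - [0,8,35,0,0,0,0]
    - [0,8,35,0,0,0,-1]
    - [0,7,32,0,0,0,-1.3]
    - [0,5,23,0,0,0,0]
    - [0,2,12,0,0,0,0]
    - [0,0,0,0,0,0,0]
    - [0,0,0,0,0,0,0]

```text
clock: 8.0
eef_pos: [0.5783, 0.1577, 0.1992]
tool_rot: [0.062, 0.998, 0.001, -0.0]
ft_force: [0.3, -0.2, 0.0]
grip_width: 0.0069
grasp_force: 58.6
```

Run:
```python
from h import *
c=bot.calibration("wrist");im=bot.camera("wrist");o=bot.get_obs();cv2.imwrite("pics/w3.png",im);np.save("w3.npy",c,allow_pickle=True)
print(o["eef_pos"],o["tool_rot"],o["joint_pos"].round(2))
for n in("divider","jar","cap","drawer"):
  for r in bot.outline_of(n,"wrist"):
    v,u=np.nonzero(r["pixels"]);rc=cv2.minAreaRect(np.c_[u,v].astype(np.float32));print(n,r["conf"],r["rect"],rc)
# predicted drawer points
Rz=R.from_euler("z",-7.4,degrees=True)
for p in([-72,0,46],[72,0,46],[-72,-46,46],[72,-46,46],[92,73,46],[92,-104,46],[-102,-104,46]):
    print(p,proj(c,Rz.apply(np.array(p)/1000)+[.5605,.2223,0]).round(0))
```

```text
[0.5784528  0.15694469 0.19937482] [ 6.28921029e-02  9.98020113e-01  5.80646593e-04 -3.17665393e-04] [0.26 0.46 0.21 1.33 0.   0.39]
divider 0.59 [266.0, 23.7, 20.8, 340.3] ((278.0, 195.0), (342.0, 22.0), 90.0)
jar 0.86 [348.8, 100.3, 30.4, 57.1] ((360.39794921875, 127.70318603515625), (26.32619857788086, 60.73169708251953), 6.881723403930664)
jar 0.65 [256.3, 103.6, 13.1, 114.3] ((262.4999694824219, 160.0), (113.99998474121094, 10.999998092651367), 90.0)
jar 0.63 [448.5, 86.2, 105.6, 78.3] ((504.2301330566406, 123.24391174316406), (65.70588684082031, 92.88235473632812), 61.927513122558594)
cap 0.78 [358.7, 93.6, 78.0, 70.0] ((396.5, 130.0), (70.0, 77.0), 90.0)
cap 0.78 [475.0, 0.0, 79.5, 26.9] ((514.5, 14.5), (29.0, 75.0), 90.0)
drawer 0.74 [237.5, 41.8, 200.4, 216.3] ((337.0, 149.0), (214.0, 200.0), 90.0)
drawer 0.34 [257.0, 102.9, 11.7, 116.1] ((262.5, 160.0), (12.999998092651367, 113.99998474121094), 0.0)
[-72, 0, 46] [[347.  96.]]
[72, 0, 46] [[336. 240.]]
[-72, -46, 46] [[297.  95.]]
[72, -46, 46] [[293. 240.]]
[92, 73, 46] [[402. 257.]]
[92, -104, 46] [[240. 256.]]
[-102, -104, 46] [[232.  59.]]
```

View pics/w3.png

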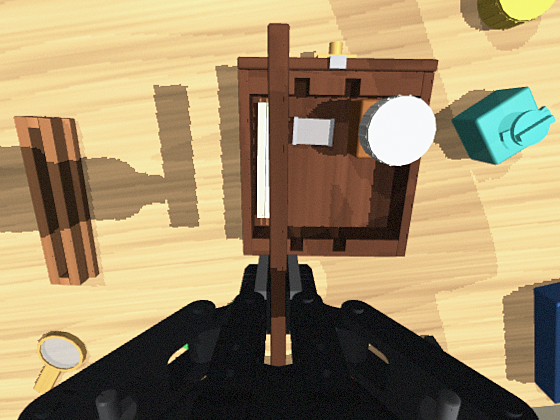

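The wrist view shows the held divider along column 277, the wanted grooves at about (350,85) and (338,243), the other pair at (302,86) and (296,243), and the silver cap at (397,130) on the amber jar. An enlarged crop will fix the groove centres.

Run:
```python
from h import *
im=cv2.imread("pics/w3.png");f=4
a=cv2.resize(im[60:112,285:445],None,fx=5,fy=5,interpolation=2);b=cv2.resize(im[225:265,285:445],None,fx=5,fy=5,interpolation=2)
a=cv2.convertScaleAbs(a,alpha=1.8);b=cv2.convertScaleAbs(b,alpha=1.8)
for i,w in((0,a),(1,b)):
    for x in range(0,800,50): cv2.line(w,(x,0),(x,6),(0,255,0),1);cv2.putText(w,str(285+x//5),(x,18),0,.35,(0,255,0),1)
    for y in range(0,w.shape[0],50): cv2.putText(w,str((60,225)[i]+y//5),(0,y+10),0,.35,(0,255,255),1)
cv2.imwrite("pics/w3c.png",np.vstack([a,b]))
```

```text
(no output)
```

View pics/w3c.png

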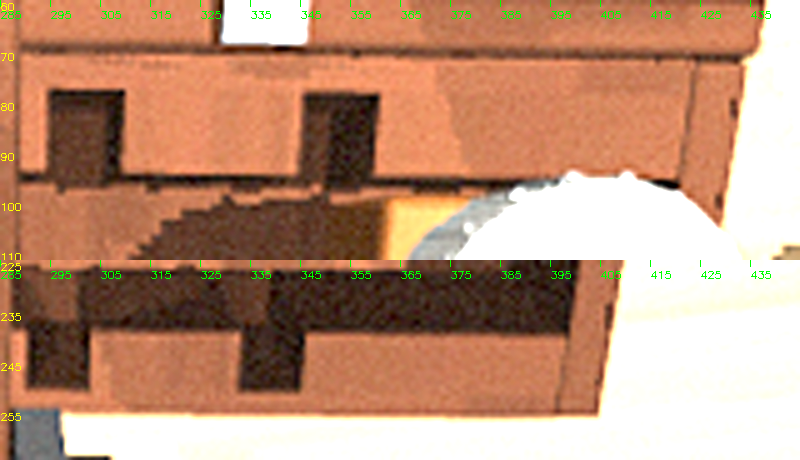

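Run:
```python
from h import *
c=np.load("w3.npy",allow_pickle=True).item()
F=at_z(c,353.4,86.5,.05);B=at_z(c,339.4,245,.046);d=(B-F)[:2];yaw=np.degrees(np.arctan2(d[1],d[0]))
M=(F+B)/2;print(F,B,"len",np.linalg.norm(d),"(158) mid",M,"yaw",yaw)
F2=at_z(c,302,86,.05);B2=at_z(c,296.5,245,.046);print("pair2 yaw",np.degrees(np.arctan2(*(B2-F2)[1::-1])),np.linalg.norm(((F2+B2)/2-M)[:2]))
for u,v,z in((358,165,.085),(397,130,.085)):pass
# held divider: top edge far end & direction, top at tcp z .1994 + .058-.0434
zt=.1994+.058-.0432
for u,v in((279.5,24),(278.5,240)): print("div",at_z(c,u,v,zt))
print("cap",at_z(c,400,130,.085))
```

```text
[0.48238405 0.2369351  0.05      ] [0.63815014 0.21608653 0.046     ] len 0.15715514008658266 (158) mid [0.56026709 0.22651081 0.048     ] yaw -7.623468154171303
pair2 yaw -7.680602085867652 0.04609210772251088
div [0.46746045 0.17119251 0.2142    ]
div [0.55022775 0.16054779 0.2142    ]
cap [0.52201276 0.2647479  0.085     ]
```

Request:
move_arm:
  deltas:
    - [0,-1,10,0,0,0,0.4]
    - [0,-1,20,0,0,0,0]
    - [0,-1,20,0,0,0,0]
    - [0,-1.3,12,0,0,0,0]
    - [0,0,4.5,0,0,0,0]
    - [0,0,0,10,0,0,0]
    - [0,0,0,20,0,0,0]
    - [0,0,0,25,0,0,0]
    - [0,0,0,25,0,0,0]
    - [0,0,0,10,0,0,0]

```text
clock: 9.08
eef_pos: [0.589, 0.2216, 0.1055]
tool_rot: [0.067, 0.998, -0.001, -0.003]
ft_force: [-1.3, -0.0, -1.0]
grip_width: 0.0068
grasp_force: 58.6
```

Request:
move_arm:
  deltas:
    - [0,0,0,0,0,0,0]
    - [0,0,0,0,0,0,0]

```text
clock: 9.25
eef_pos: [0.5913, 0.2228, 0.1097]
tool_rot: [0.066, 0.998, 0.001, -0.001]
ft_force: [0.3, -0.0, 0.2]
grip_width: 0.0069
grasp_force: 58.6
```

Run:
```python
from h import *
c=bot.calibration("wrist");im=bot.camera("wrist");o=bot.get_obs();cv2.imwrite("pics/w4.png",im)
T=R.from_quat(o["tool_rot"]).as_matrix();p=o["eef_pos"];print(p,T[:,0].round(3),o["ft_force"].round(1))
d=np.array([.5910,.2224])-p[:2];print("rest tool x,y mm",(d@T[:2,0]*1e3).round(1),(d@T[:2,1]*1e3).round(1),"yaw err", np.degrees(np.arctan2(T[1,0],T[0,0]))-172.35)
Rz=R.from_euler("z",-7.65,degrees=True);g=lambda q:proj(c,Rz.apply(np.array(q)/1000)+[.5603,.2265,0])[0].round(1)
print([g(q) for q in([-86,-7,50],[-86,7,50],[-72,-7,50],[72,-7,46],[72,7,46])])
cv2.imwrite("pics/w4c.png",cv2.convertScaleAbs(cv2.resize(im[0:280,200:440],None,fx=2.1,fy=2.1),alpha=1.5))
```

```text
[0.59224611 0.22336107 0.11108539] [-0.991  0.132 -0.001] [0.3 0.1 0.4]
rest tool x,y mm 1.1 -1.1 yaw err 0.04237768431244149
[array([266.9,  50.3]), array([290.5,  50.4]), array([267.1,  76.2]), array([269.3, 280.5]), array([287.4, 280.5])]
```

View pics/w4c.png

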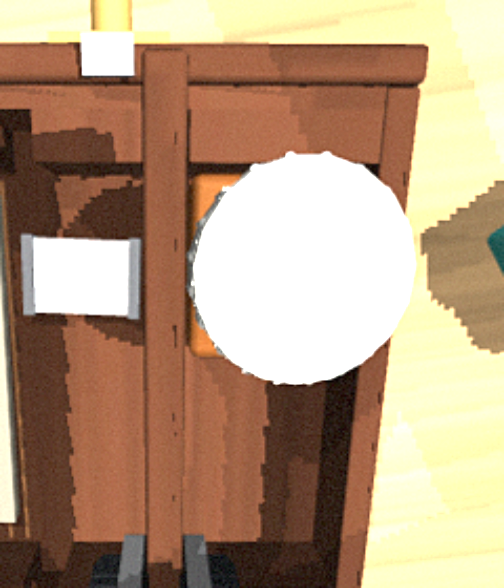

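The divider (cols 269–289) sits over the front groove, whose right edge is at col 290, as predicted. Lowering.

Request:
move_arm:
  deltas:
    - [0,0.5,-0.5,8,0,0,0]
    - [0,0.5,-0.6,15,0,0,0]
    - [0,0,0,15,0,0,0]
    - [0,0,0,10,0,0,0]
    - [0,0,0,6,0,0,0]
    - [0,0,0,4,0,0,0]
    - [0,0,0,2,0,0,0]
    - [0,0,0,0,0,0,0]
    - [0,0,0,0,0,0,0]

```text
clock: 10.05
eef_pos: [0.5909, 0.223, 0.0507]
tool_rot: [0.066, 0.998, 0.001, 0.001]
ft_force: [0.5, -0.4, -1.2]
grip_width: 0.0068
grasp_force: 58.6
```

Request:
move_arm:
  deltas:
    - [0,0,0,4,0,0,0]
    - [0,0,0,3,0,0,0]
    - [0,0,0,1.5,0,0,0]
    - [0,0,0,0,0,0,0]
    - [0,0,0,0,0,0,0]

```text
clock: 10.47
eef_pos: [0.5904, 0.2228, 0.0414]
tool_rot: [0.066, 0.998, 0.001, -0.0]
ft_force: [0.2, -0.8, -0.1]
grip_width: 0.0067
grasp_force: 58.8
```

Nearly at the floor. Open gently and see that it stands free.

Request:
move_arm:
  deltas:
    - [0,0,0,0.7,0,0,0]
    - [0.15,0,0,0,0,0,0]
    - [0.3,0,0,0,0,0,0]
    - [0.5,0,0,0,0,0,0]
    - [0.5,0,0,0,0,0,0]
    - [0.5,0,0,0,0,0,0]
    - [0.5,0,0,0,0,0,0]

```text
clock: 11.05
eef_pos: [0.5905, 0.2228, 0.0409]
tool_rot: [0.066, 0.998, 0.001, 0.0]
ft_force: [-0.2, 0.1, -0.3]
grip_width: 0.0428
grasp_force: 0.0
```

Request:
move_arm:
  deltas:
    - [0.5,0,0,-8,0,0,0]
    - [0.5,0,0,-20,0,0,0]
    - [0.5,0,0,-30,0,0,0]
    - [0.5,0,0,-35,0,0,0]
    - [0.5,0,0,-35,0,0,0]
    - [1,0,0,-15,0,0,0]
    - [1,0,0,0,0,0,0]
    - [1,0,0,0,0,0,0]

```text
clock: 11.72
eef_pos: [0.5912, 0.2228, 0.1859]
tool_rot: [0.066, 0.998, 0.002, 0.002]
ft_force: [0.2, -0.8, -0.8]
grip_width: 0.0769
grasp_force: 0.0
```

Run:
```python
from h import *
c=bot.calibration("wrist");im=bot.camera("wrist");o=bot.get_obs();cv2.imwrite("pics/w5.png",im);np.save("w5.npy",c,allow_pickle=True)
print(o["clock"],o["eef_pos"],o["tool_rot"].round(4))
for n in("divider","jar","cap"):
  for r in bot.outline_of(n,"wrist"):
    v,u=np.nonzero(r["pixels"]);rc=cv2.minAreaRect(np.c_[u,v].astype(np.float32));print(n,r["conf"],r["rect"],rc)
    if n=="cap": (x,y),rad=cv2.minEnclosingCircle(np.c_[u,v].astype(np.float32));print(x,y,rad,at_z(c,x,y,.085))
Rz=R.from_euler("z",-7.65,degrees=True);g=lambda q:proj(c,Rz.apply(np.array(q)/1000)+[.5603,.2265,0])[0]
P=[g(q) for q in([-80,-4,56],[-80,4,56],[80,4,56],[80,-4,56])]
print(np.round(P))
cv2.imwrite("pics/w5c.png",cv2.convertScaleAbs(cv2.resize(im[0:290,220:480],None,fx=2,fy=2,interpolation=2),alpha=1.5))
```

```text
11.7667 [0.59023257 0.22238647 0.18400342] [6.610e-02 9.978e-01 1.200e-03 2.000e-04]
divider 0.89 [276.2, 75.0, 5.0, 172.0] ((277.5, 161.5), (173.0, 9.0), 90.0)
jar 0.84 [395.8, 76.6, 91.3, 85.3] ((443.54913330078125, 117.67621612548828), (65.13036346435547, 85.72219848632812), 56.003543853759766)
jar 0.64 [284.2, 92.5, 66.0, 64.4] ((315.9999694824219, 122.99998474121094), (61.99999237060547, 63.99999237060547), 0.0)
cap 0.96 [415.8, 0.0, 58.0, 16.6] ((445.0, 8.0), (16.0, 58.0), 90.0)
445.0 0.5 29.004409790039062 [0.452874   0.35579612 0.085     ]
cap 0.66 [284.9, 84.5, 75.1, 76.0] ((321.5, 123.5), (75.0, 71.0), 90.0)
321.63592529296875 123.57766723632812 38.29254150390625 [0.52219235 0.26532974 0.085     ]
[[273.  75.]
 [283.  75.]
 [282. 251.]
 [274. 251.]]
```

View pics/w5c.png

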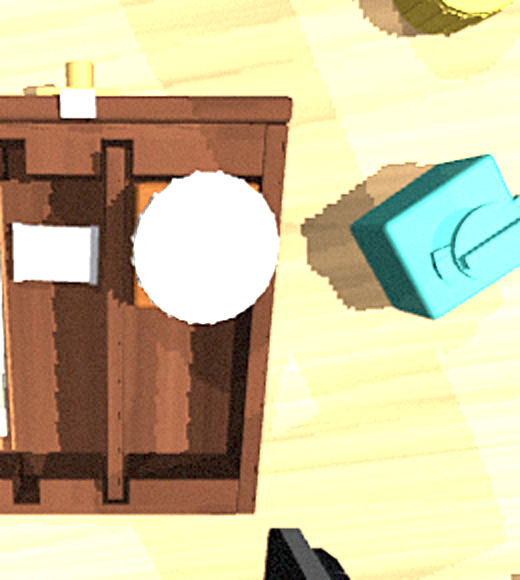

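The divider is home in the wanted grooves: its top spans rows 75–248, cols about 273–282, as predicted. The cap centre is about (322,124), i.e. roughly (0.522, 0.265). Next I go above the cap, pre-turn clockwise and look from there.

Request:
move_arm:
  deltas:
    - [1,8,3.5,-4,0,0,0]
    - [1,18,8,-6,0,0,0]
    - [1,22,10,-6,0,0,0]
    - [1,17,8,0,0,0,0]
    - [1,8,3.5,0,0,0,0]
    - [1,0,0,0,0,0,5]
    - [1,0,0,0,0,0,7]
    - [1,0,0,0,0,0,7]
    - [1,0,0,0,0,0,7]
    - [1,0,0,0,0,0,7]

```text
clock: 12.75
eef_pos: [0.522, 0.2646, 0.1992]
tool_rot: [0.349, 0.937, 0.001, -0.001]
ft_force: [-0.4, -0.7, -0.6]
grip_width: 0.0854
grasp_force: 0.0
```

Request:
move_arm:
  deltas:
    - [1,0,0,0,0,0,7]
    - [1,0,0,0,0,0,7]
    - [1,0,0,0,0,0,3]
    - [1,0,0,0,0,0,0]
    - [1,0,0,0,0,0,0]
    - [1,0,0,0,0,0,0]

```text
clock: 13.25
eef_pos: [0.5222, 0.2646, 0.1995]
tool_rot: [0.481, 0.877, 0.001, -0.001]
ft_force: [-0.4, 0.0, 0.7]
grip_width: 0.0856
grasp_force: 0.0
```

Run:
```python
from h import *
c=bot.calibration("wrist");im=bot.camera("wrist");o=bot.get_obs();cv2.imwrite("pics/w6.png",im)
p=o["eef_pos"];T=R.from_quat(o["tool_rot"]).as_matrix();print(p,T[:,0].round(3),o["joint_pos"].round(2))
for n in("cap","divider","jar"):
  for r in bot.outline_of(n,"wrist"):
    v,u=np.nonzero(r["pixels"]);print(n,r["conf"],r["rect"])
    if n!="cap":continue
    (x,y),rad=cv2.minEnclosingCircle(np.c_[u,v].astype(np.float32))
    # fit cap centre by matching projected cylinder outline rect
    from scipy.optimize import least_squares
    h=cv2.convexHull(np.c_[u,v].astype(np.int32))
    a=np.linspace(0,6.283,60);ring=np.c_[.028*np.cos(a),.028*np.sin(a)]
    def sil(q):
        X=np.vstack([np.c_[ring+q,0*a+zz] for zz in(.056,.085)]);P=proj(c,X);return np.r_[P.min(0),P.max(0)]
    obs=np.array([u.min(),v.min(),u.max()+1,v.max()+1])
    s=least_squares(lambda q:sil(q)-obs,at_z(c,x,y,.08)[:2],x_scale=.01)
    d=s.x-p[:2];print("cap at",s.x.round(4),"res",s.fun.round(1),"tool x,y mm",(d@T[:2,0]*1e3).round(1),(d@T[:2,1]*1e3).round(1))
cv2.imwrite("pics/w6c.png",cv2.resize(im,None,fx=1,fy=1))
```

```text
[0.5222365  0.26467763 0.19964554] [-0.537  0.844  0.002] [0.47 0.43 0.17 1.31 0.   1.47]
cap 0.84 [248.0, 167.3, 64.4, 68.4]
cap at [0.5237 0.266 ] res [-0.3  0.5  0.3 -0.5] tool x,y mm 0.3 1.9
divider 0.8 [224.5, 193.0, 115.6, 98.2]
jar 0.82 [321.4, 63.0, 71.7, 65.8]
jar 0.73 [245.7, 157.2, 72.8, 47.4]
jar 0.61 [93.7, 58.6, 84.5, 66.3]
```

View pics/w6c.png

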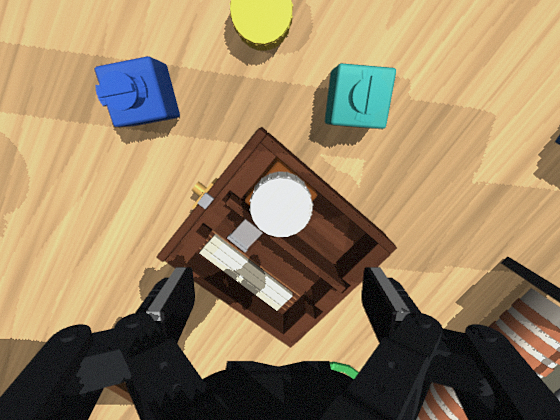

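View: the silver cap at (281,205) is on the amber jar, braced by the divider, with the decoys well off. Descend over the cap.

Request:
move_arm:
  deltas:
    - [1,0.3,1,10,0,0,0]
    - [1,0,0.9,25,0,0,0]
    - [1,0,0,30,0,0,0]
    - [1,0,0,30,0,0,0]
    - [1,0,0,22,0,0,0]
    - [1,0,0,12,0,0,0]
    - [1,0,0,6,0,0,0]
    - [1,0,0,0,0,0,0]
    - [1,0,0,0,0,0,0]

```text
clock: 14.2
eef_pos: [0.5241, 0.2664, 0.065]
tool_rot: [0.481, 0.876, 0.001, -0.0]
ft_force: [0.7, -0.3, 0.2]
grip_width: 0.0855
grasp_force: 0.0
```

Request:
move_arm:
  deltas:
    - [0.8,0,0,0,0,0,0]
    - [0.7,0,0,0,0,0,0]
    - [0.6,0,0,0,0,0,0]
    - [0,0,0,0,0,0,0]
    - [0,0,0,0,0,0,0]
    - [0,0,0,0,0,0,0]
    - [0,0,0,0,0,0,0]

```text
clock: 14.78
eef_pos: [0.5249, 0.2668, 0.0667]
tool_rot: [0.482, 0.876, 0.002, 0.001]
ft_force: [-2.3, 0.6, 6.0]
grip_width: 0.0548
grasp_force: 63.1
```

Request:
move_arm:
  deltas:
    - [0,0,0,0,0,0,-2]
    - [0,0,0,0,0,0,-3]
    - [0,0,0,0,0,0,-4]
    - [0,0,0,0,0,0,-4]
    - [0,0,0,0,0,0,-4]
    - [0,0,0,0,0,0,-4]
    - [0,0,0,0,0,0,-4]
    - [0,0,0,0,0,0,-4]
    - [0,0,0,0,0,0,-4]
    - [0,0,0,0,0,0,-2]

```text
clock: 15.62
eef_pos: [0.5251, 0.267, 0.0667]
tool_rot: [0.195, 0.981, 0.002, 0.001]
ft_force: [0.6, 1.1, 5.4]
grip_width: 0.0548
grasp_force: 63.2
```

Run:
```python
from h import *
o=bot.get_obs();T=R.from_quat(o["tool_rot"]).as_matrix();print("yaw",np.degrees(np.arctan2(T[1,0],T[0,0])),o["eef_pos"],o["ft_force"].round(1),o["ft_torque"].round(2),o["grip_width"],o["grasp_force"])
c=bot.calibration("wrist");im=bot.camera("wrist");cv2.imwrite("pics/w7.png",im)
```

```text
yaw 157.55132265485835 [0.52509818 0.26703575 0.06670229] [0.6 1.1 5.4] [ 0.02  0.09 -0.25] 0.054798495184637634 63.17778305950924
```

Request:
move_arm:
  deltas:
    - [0,0,0,0,0,0,-2]
    - [0,0,0,0,0,0,-4]
    - [0,0,0,0,0,0,-4]
    - [0,0,0,0,0,0,-4]
    - [0,0,0,0,0,0,-4]
    - [0,0,0,0,0,0,-4]
    - [0,0,0,0,0,0,-4]
    - [0,0,0,0,0,0,-2]
    - [0,0,0,0,0,0,0]
    - [0,0,0,0,0,0,0]

```text
clock: 16.5
eef_pos: [0.5253, 0.2669, 0.0667]
tool_rot: [-0.047, 0.999, 0.002, 0.002]
ft_force: [-0.8, -0.5, 5.4]
grip_width: 0.0548
grasp_force: 63.2
```

Run:
```python
from h import *
o=bot.get_obs();T=R.from_quat(o["tool_rot"]).as_matrix();print("yaw",np.degrees(np.arctan2(T[1,0],T[0,0])),o["eef_pos"],o["ft_force"].round(1),o["ft_torque"].round(2),o["grip_width"],o["grasp_force"])
c=bot.calibration("wrist");im=bot.camera("wrist");cv2.imwrite("pics/w8.png",im)
Rz=R.from_euler("z",-7.65,degrees=True);g=lambda q:proj(c,Rz.apply(np.array(q)/1000)+[.5603,.2265,0])[0]
print(np.round([g(q) for q in([-80,-4,56],[-80,4,56],[80,4,56],[80,-4,56])]))
for n in("divider","cap","jar"):
  for r in bot.outline_of(n,"wrist"):print(n,r["conf"],r["rect"])
```

```text
yaw -174.60149861169748 [0.52526904 0.26690987 0.06671042] [-0.8 -0.5  5.4] [-0.07  0.01 -0.14] 0.05475270630800471 63.15570626858971
[[221. 184.]
 [237. 188.]
 [194. 412.]
 [182. 410.]]
divider 0.59 [208.1, 168.6, 35.6, 94.5]
cap 0.8 [220.4, 218.1, 116.2, 121.1]
cap 0.75 [459.6, 27.9, 100.4, 112.4]
cap 0.32 [230.7, 199.8, 103.7, 46.6]
jar 0.98 [233.6, 200.1, 97.8, 45.8]
jar 0.8 [298.5, 0.0, 39.1, 20.9]
jar 0.78 [391.3, 217.3, 138.5, 115.7]
jar 0.5 [151.1, 191.8, 66.5, 56.2]
```

View pics/w8.png

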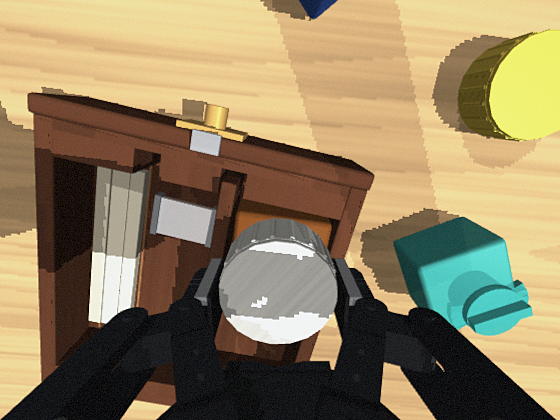

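View: the divider's front end is still in its groove near (229,185), the jar is only slightly turned, and the cap is held at (278,280). The cap turned 63° with the grip, so I make a trial lift of 5 mm.

Request:
move_arm:
  deltas:
    - [0,0,0,-1,0,0,0]
    - [0,0,0,-2,0,0,0]
    - [0,0,0,-2,0,0,0]
    - [0,0,0,0,0,0,0]
    - [0,0,0,0,0,0,0]

```text
clock: 17.12
eef_pos: [0.5239, 0.266, 0.0699]
tool_rot: [-0.047, 0.999, 0.001, 0.0]
ft_force: [1.7, -0.9, -0.8]
grip_width: 0.0546
grasp_force: 63.7
```

Request:
move_arm:
  deltas:
    - [0,0,0,-3,0,0,0]
    - [0,0,0,-6,0,0,0]
    - [0,0,0,-9,0,0,0]
    - [0,0,0,-9,0,0,0]
    - [0,0,0,-9,0,0,0]
    - [0,0,0,-5,0,0,0]
    - [0,0,0,-2,0,0,0]
    - [0,0,0,0,0,0,0]
    - [0,0,0,0,0,0,0]
    - [0,0,0,0,0,0,0]

```text
clock: 17.95
eef_pos: [0.5235, 0.266, 0.1124]
tool_rot: [-0.047, 0.999, 0.001, -0.0]
ft_force: [0.2, -0.5, -0.1]
grip_width: 0.0544
grasp_force: 63.7
```

Run:
```python
from h import *
o=bot.get_obs();print(o["eef_pos"],o["ft_force"].round(1),o["grip_width"],o["grasp_force"])
w=bot.camera("wrist");s=bot.camera("scene")
a=cv2.resize(s[110:235,260:380],(480,500),interpolation=2);b=cv2.resize(w[100:400,140:400],None,fx=1.2,fy=1.2)
cv2.imwrite("pics/f.png",np.hstack([a,np.vstack([b,np.zeros((140,312,3),np.uint8)])]))
```

```text
[0.52345722 0.26602991 0.11242485] [ 0.2 -0.5 -0.1] 0.054407562445916366 63.7279962492903
```

View pics/f.png

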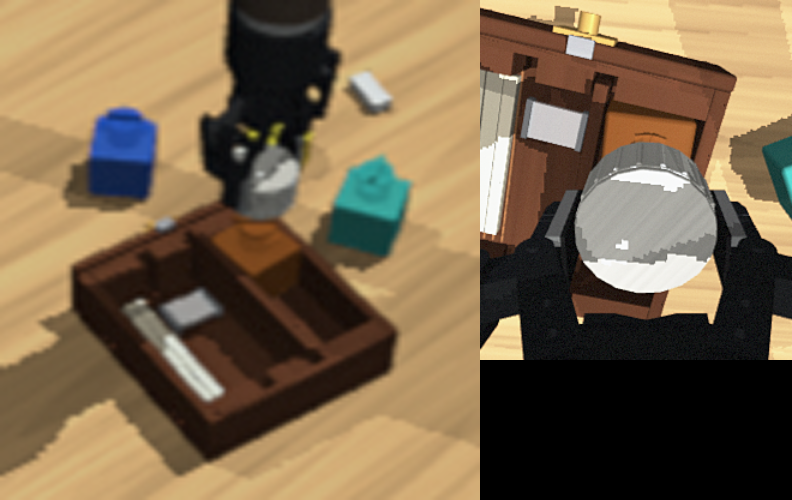

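The cap is off and held level above the neck. The jar stands in the drawer and the divider is seated, so I hand in.

```bash
python3 -c "
from workcell import bot;print(bot.job_done())"
```

```text
the job is handed in; nothing more can be done
None
```

I handed the job in; no verdict came back, but the last pictures show the divider home in the grooves beside the jar, the jar standing with the other things in view in place, and the cap unscrewed by about 63° of gripper turn and held level about 2 cm above the mouth.

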